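# Spice jars in order of height on the window ledge

## Task

Line up the three hexagonal jars and the tall tube (lift it straight out of its wooden block) on the four marks of the beech ledge in order of height: the tallest on the mark next to the tulip tile, then each shorter one in turn, with the shortest at the far end. Set each down gently, upright and centred on its own mark, do not tip any over, and leave the teapot where it stands.

Things in the scene. Friction and masses are not known exactly. Their poses are not given: they have to be found in the camera images.
- jar_small_mid (a point): the short jar: pale milky-blue glass with a red lid; closed hexagonal prism 70 mm tall, 50 mm across flats, 58 over corners (lid, the top 16 mm: 46 across flats), about 0.2 kg. Point: its centre, 35 mm above its underside, z up. At yaw 0 two flats face +x and -x; flats repeat every 60 degrees. Starts on the lazy Susan, 90 mm or more from the other jars' axes; which place varies
- jar_medium_mid (a point): the middle-sized jar: green glass with a brass lid; closed hexagonal prism 90 mm tall, 50 mm across flats, 58 over corners (lid, the top 16 mm: 46 across flats), about 0.2 kg. Point: its centre, 45 mm above its underside, z up. At yaw 0 two flats face +x and -x; flats repeat every 60 degrees. Starts on the lazy Susan, 90 mm or more from the other jars' axes; which place varies
- jar_large_mid (a point): the large jar: amber-brown glass with a dark steel lid; closed hexagonal prism 110 mm tall, 50 mm across flats, 58 over corners (lid, the top 16 mm: 46 across flats), about 0.2 kg. Point: its centre, 55 mm above its underside, z up. At yaw 0 two flats face +x and -x; flats repeat every 60 degrees. Starts on the lazy Susan, 90 mm or more from the other jars' axes; which place varies
- tube_mid (a point): the tall tube: round light-blue glass with cork stopper, 140 mm tall over all, 32 mm across (stopper, the top 15 mm: 29), 0.12 kg. Point: its centre, 70 mm above its underside, z up. Starts upright in a snug well (1.5 mm play all round, 85 mm deep) in a fixed dark wooden block 80 by 80 by 100 mm high: only its top 55 mm stand out, this point lies inside the block
- mark_1: flat round mark, navy ring and dot on pale blue, 64 mm across, on the fixed beech ledge (470 by 70 mm, top 15 mm above the sill); the left end (largest y) of a straight row of four, 90 mm apart. Origin: its centre on the ledge's top surface; x across the ledge away from the robot, y along the row to the robot's left
- mark_2: flat round mark, navy ring and dot on pale blue, 64 mm across, on the fixed beech ledge (470 by 70 mm, top 15 mm above the sill); second from the left of a straight row of four, 90 mm apart. Origin: its centre on the ledge's top surface; x across the ledge away from the robot, y along the row to the robot's left
- mark_3: flat round mark, navy ring and dot on pale blue, 64 mm across, on the fixed beech ledge (470 by 70 mm, top 15 mm above the sill); third from the left of a straight row of four, 90 mm apart. Origin: its centre on the ledge's top surface; x across the ledge away from the robot, y along the row to the robot's left
- mark_4: flat round mark, navy ring and dot on pale blue, 64 mm across, on the fixed beech ledge (470 by 70 mm, top 15 mm above the sill); the right end (smallest y) of a straight row of four, 90 mm apart. Origin: its centre on the ledge's top surface; x across the ledge away from the robot, y along the row to the robot's left
- tulip: a fixed white tile, 50 by 50 mm and 4 mm thick, with a red tulip on it, lying on the ledge 70 mm beyond the row's first or last mark; which end varies (a plain white tile lies at the other end). Origin at the centre of its underside
- teapot_mid (a point): small grey ceramic teapot, 91 mm high, body 88 mm across, spout and handle reaching 75 mm either side of its axis; loose, 0.45 kg; to be left alone. Stands with the three jars on the fixed round beech lazy Susan (260 mm across, top 30 mm above the sill), on the side nearest the robot. Point: on its axis, 35 mm above its underside
Not all that is in view belongs to the job. Leave any purple look-alike of the part that bears jar_medium_mid alone.

How it is judged:
By the outcome, as a careful person would: the job done as asked, in the order asked, and still so for the second after the job is handed in, with the robot touching nothing.
It also fails if it takes over 120 s, if anything falls off the work surface, if the arm or the gripper's body presses on something with over 40 N, if the wrist force passes 120 N, or if a joint passes its speed limit or range.

## Robot

A 6-joint arm with a two-finger parallel gripper is mounted at the origin on the work surface. World frame = base frame: x ahead of the robot, y to its left, z up, the work surface at z = 0. Lengths are in m, angles in degrees, forces in N, time in s.
With the tool pointing down it reaches from about 0.35 to 0.875 m from the base axis. Payload 4.2 kg.
Tool frame: the origin (TCP) lies on the centre line of the jaws, within the pads' length; the fingertips stand 22 mm ahead of it and the grasp point (between the pads) lies 3 mm ahead of it (r.tcp_to_tips is the distance from the TCP to the fingertips, in m); z points along the fingers, y is the line along which they close (so a half turn about z gives the same grasp; the last joint's range is limited). The gripper opens to 87 mm and grips with 3 to 60 N. Pads are 19 mm wide; open, the fingers measure 117 mm over their backs; the gripper's body (75 mm by 190 mm) begins 51 mm behind the grasp point.
Start: joints at [79.676, 22.042, 0.453, 0, -68.411, -14.817], TCP at [0.265, 0.566, 0.245] pointing down, gripper open.
Joint ranges: [-179.83, 179.83], [-69.29, 118.12], [-61.27, 80.66], [-181.25, 117.63], [-171.15, -9.14], [-177.46, 177.46]. Speed limits (degrees/s): [159.86, 159.86, 180, 180, 180, 180].

## Interface

Orientations are given as a 3x3 rotation matrix whose columns are the frame's x, y, z axes.
In Python, from station import r gives the robot as it stands.
- The arm moves only by the tool apply_moves, never from a script. Its argument "plan" is a list of rows, each an object with "grip": the opening, from 0 (shut) to 1 (fully open); "offset": the shift along the tool's x, y, z in cm, a list of three; "spin": the turn about the tool's z in rad. A call has 1 to 5 rows; each row is the pose to reach, as a shift and turn from the pose commanded when the call began, along the tool's axes at that moment; what a row does not reach only later rows make up. A row lasts 1/10 s, in which the tool goes at most 50 mm and 8.59 degrees, less where a joint would pass 70% of its speed; a pose out of reach is approached as far as the arm can. A call with a gripper value outside its range is refused whole. The fingers move at their own pace and stop on an object; the grip force is fixed at half the most. Time passes only in rows, so rows that repeat a pose let the fingers close. It gives the time, the measured TCP pose, the force, the opening and the grip force at its end, in the units of the state.
- r.sense(): the state, without advancing time (a new reading comes with each control period).
- r.capture(name): name is "scene" or "top" or "wrist"; returns a dict with "img" (400x640x3 uint8, blue, green, red), "depth" (400x640 float32, m along the optical axis (not along the pixel's ray), 0 where there is no reading), "mtx" (3x3 intrinsics, pixels), "R" (3x3) and "t" (3): a world point X has camera coordinates R X + t. Camera axes: x right, y down, z forward; pixel columns grow to the right and rows downward; lengths in m; the calibration is good to about 2 mm. The wrist camera is an equidistant fisheye: a pixel r from the principal point sees the ray r / f radians off the axis. A picture is of the moment at which its call begins.
- r.finish_job(): hands the job in; it is judged then, once.
The state is a dict: "time_s": time; "joints": joint angles; "joint_velocities": joint speeds; "effort": joint torques, N m; "tcp_pos": TCP position; "ee_rot": TCP orientation; "wrist_force": force on the tool from outside, world axes, zero at the start; "moment": the same for the moment, N m; "gripper_width": opening from 0.0 (shut) to 1.0 (fully open); "gripper_force": force on a finger pad.
Only numpy, scipy, OpenCV 4.12 (cv2) and the standard library are available. Lean on these libraries where they do the work, as an engineer would, in place of code of your own. Each camera call takes 0.05 s, during which the arm holds its last target. There are 200 camera calls.

## Working session

There is one attempt and no reset: what is moved stays moved. The work goes in short steps, Python scripts to look and compute and a tool call to move; the robot and the scene stay as the last step left them, time stands still between calls to the robot, and variables do not carry over. Pictures are saved under pics/ and viewed, at most 14 in all, crops included, and the job is handed in when it is done.

Besides the shell and the picture viewer there is one more tool, called after "Call:" as a command line: name --argument value ..., lists and objects as JSON in quotes. apply_moves: Moves the arm, as the interface text tells. Its arguments: {"type":"object","properties":{"plan":{"type":"array"}},"required":["plan"]}

```bash
mkdir -p pics; ls; python3 - <<'E'
from station import r
import cv2,numpy as np
s=r.sense();print(s)
for n in("scene","top"):
    c=r.capture(n);cv2.imwrite(f"pics/{n}0.png",c["img"]);np.savez(f"{n}0.npz",**c)
    print(n,c["mtx"],c["R"],c["t"])
E
```

```text
pics
{'time_s': 0.0, 'joints': array([ 7.96755571e+01,  2.20895887e+01,  3.80160058e-01, -3.08129284e-02,
       -6.84099066e+01, -1.48180217e+01]), 'joint_velocities': array([-0.00057786,  0.03494811,  0.01581299,  0.00765493,  0.05587652,
        0.00667722]), 'effort': array([-7.13766872e-05, -3.90666318e+01,  1.87401724e+01,  4.21971023e+00,
        1.10464587e-02, -1.97170575e-04]), 'tcp_pos': array([0.26526754, 0.56530343, 0.24346977]), 'ee_rot': array([[ 9.05169862e-01, -4.25049140e-01, -8.65232255e-04],
       [-4.25050018e-01, -9.05167743e-01, -1.95939767e-03],
       [ 4.96599671e-05,  2.14135470e-03, -9.99997706e-01]]), 'wrist_force': array([-0.22927437,  0.24563808, -0.02106693]), 'moment': array([-0.02088405,  0.05382972,  0.00293441]), 'gripper_force': 0.0, 'gripper_width': 0.9995201353384209}
scene [[433.95299418   0.         315.63526188]
 [  0.         433.95299418 197.43478803]
 [  0.           0.           1.        ]] [[ 0.34808532  0.93746228  0.00104278]
 [ 0.79406833 -0.29425069 -0.53185714]
 [-0.49828917  0.1859597  -0.84683345]] [-0.29779193 -0.33266566  1.40030334]
top [[456.25418972   0.         319.09145066]
 [  0.         456.25418972 194.3486234 ]
 [  0.           0.           1.        ]] [[-0.00487529 -0.99979294  0.01975599]
 [-0.99485148  0.00284943 -0.10130353]
 [ 0.10122626 -0.02014816 -0.99465939]] [0.0992854  0.51358153 1.18602281]
```

View pics/scene0.png

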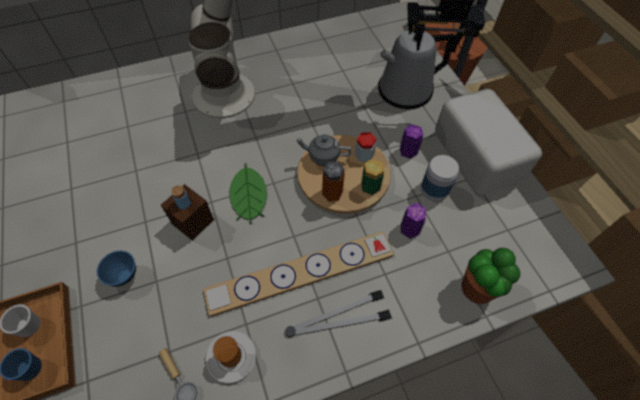

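View pics/top0.png

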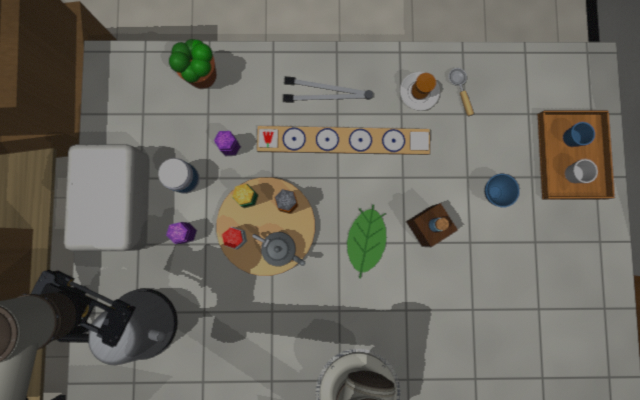

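Scene view: jars on the Susan, large amber (333,182), medium green/brass (373,178), small red lid (366,148), teapot (323,150), tube in its block (183,203), tulip tile (378,245). Top view: brass lid (245,195), dark lid (287,201), red lid (233,237), tube cork (441,224), marks (294,139), (327,139), (361,140), (394,141), tulip (268,138) at the +y end, so mark_1 gets the tube, then large, medium, small.

Possible confusions (top view): medium jar, the purple look-alikes at (227,142) and (180,232) → choose the brass lid at (245,195). Tube, the orange jar/cup at (424,86) → choose the cork at (441,224) in the dark block. Small jar, red lid (233,237) only.

```bash
cat > h.py <<'E'
import numpy as np,cv2
def ray(c,u,v,fish=False):
    K=c["mtx"];x=(u-K[0,2])/K[0,0];y=(v-K[1,2])/K[1,1]
    if fish:
        th=np.hypot(x,y);d=np.array([x,y,0])*(np.sin(th)/max(th,1e-9));d[2]=np.cos(th)
    else: d=np.array([x,y,1.])
    d=c["R"].T@d;return -c["R"].T@c["t"],d/np.linalg.norm(d)
def plane(c,u,v,z,fish=False):
    o,d=ray(c,u,v,fish);return o+d*(z-o[2])/d[2]
def tri(*rs):
    A=np.zeros((3,3));b=np.zeros(3)
    for o,d in rs:
        P=np.eye(3)-np.outer(d,d);A+=P;b+=P@o
    X=np.linalg.solve(A,b);return X,max(np.linalg.norm(np.cross(X-o,d)) for o,d in rs)
E
python3 - <<'E'
from h import *
T=dict(np.load("top0.npz"));S=dict(np.load("scene0.npz"))
def blob(c,box,lo,hi):
    x0,y0,x1,y1=box;h=cv2.cvtColor(c["img"][y0:y1,x0:x1],cv2.COLOR_BGR2HSV)
    m=cv2.inRange(h,lo,hi)
    n,l,st,ce=cv2.connectedComponentsWithStats(m);i=1+np.argmax(st[1:,4]);return ce[i]+[x0,y0],st[i,4]
red=((0,150,60),(8,255,255));br=((18,90,90),(35,255,255));nv=((95,60,30),(130,255,140))
for n,bt,bs,rg in(("red",(215,220,250,255),(350,125,385,165),red),("brass",(228,178,262,212),(355,155,390,180),br),("cork",(428,212,455,238),(168,182,192,196),((5,80,90),(25,255,255)))):
    a,na=blob(T,bt,*rg);b,nb=blob(S,bs,*rg);print(n,a,na,b,nb,*tri(ray(T,*a),ray(S,*b)))
for a,b in(((294,139),(352,254)),((327,139),(318,265)),((361,140),(283,276)),((394,141),(247,288)),((268,138),(378,245)),((287,197),(333,168))):
    print(a,*tri(ray(T,*a),ray(S,*b)),plane(T,*a,.015))
im=cv2.resize(T["img"][170:285,210:470],None,fx=3,fy=3,interpolation=cv2.INTER_CUBIC);cv2.imwrite("pics/crop1.png",cv2.convertScaleAbs(im,alpha=1.5))
E
```

```text
red [231.73489933 237.37919463] 298 [366.06930693 139.41584158] 202 [0.4007552  0.3148494  0.09496755] 2.9533050549932397e-05
brass [243.01734104 197.88294798] 692 [376.5873494  167.93072289] 332 [0.5001709  0.29308614 0.10120662] 0.006084076396306561
cork [442.0859375 223.8125   ] 128 [177.03370787 190.19101124] 89 [ 0.43000277 -0.19043349  0.1539256 ] 0.0005804086875240894
(294, 139) [0.66704561 0.16577055 0.01166179] 0.0014332005032732268 [0.66579996 0.16429834 0.015     ]
(327, 139) [0.66625476 0.07562974 0.01389727] 0.0007995215038180486 [0.66576309 0.07490998 0.015     ]
(361, 140) [ 0.66356556 -0.01549356  0.01471128] 0.002030077407347616 [ 0.66296223 -0.01742037  0.015     ]
(394, 141) [ 0.66134555 -0.10582529  0.0117265 ] 0.0020849523910199666 [ 0.66015558 -0.10725874  0.015     ]
(268, 138) [0.66884404 0.23586074 0.01630041] 0.0015061183010382714 [0.66858166 0.23456054 0.015     ]
(287, 197) [0.49546989 0.17728735 0.1509859 ] 0.0013280763088684725 [0.50811613 0.18287259 0.015     ]
```

View pics/crop1.png

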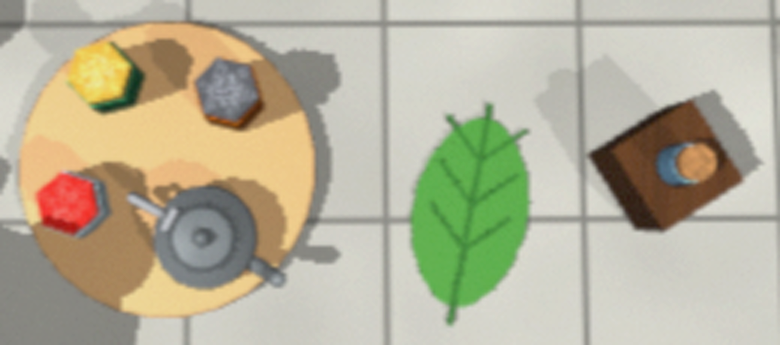

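Crop shows brass lid (105,75), dark-steel lid (229,92), red lid (70,203) all on the Susan, and the cork (697,162) in the dark block — the choices stand. Moving.

```bash
cat > go.py <<'E'
import sys,numpy as np
from station import r
def go(x,y,z,yaw=None):
    s=r.sense();R=s["ee_rot"];d=R.T@(np.array([x,y,z])-s["tcp_pos"])*100
    cur=np.degrees(np.arctan2(R[1,1],R[0,1]));sp=0
    if yaw is not None: sp=-np.radians((yaw-cur+90)%180-90)
    print("off cm",d.round(2),"spin",round(sp,3),"| t",round(s["time_s"],2),"tcp",s["tcp_pos"].round(4),"yawy",round(cur,1),"w",round(s["gripper_width"],3),"gf",round(s["gripper_force"],1),"F",s["wrist_force"].round(1),"j6",s["joints"][[0,5]].round(0),"Rz",R[:,2].round(4))
if __name__=="__main__":
    go(*[float(a) for a in sys.argv[1:]])
E
python3 go.py .48 .24 .34 180
```

```text
off cm [33.26 20.35 -9.6 ] spin 1.132 | t 0.1 tcp [0.2653 0.5654 0.2436] yawy -115.1 w 0.998 gf 0.0 F [ 0.5 -0.3  0.7] j6 [ 80. -15.] Rz [-7.0e-04 -1.8e-03 -1.0e+00]
```

Call:
apply_moves --plan '[{"grip":1,"offset":[0,0,-5],"spin":0},{"grip":1,"offset":[0,0,-9.5],"spin":0},{"grip":1,"offset":[0,0,-9.5],"spin":0}]'

```text
time_s: 0.4
tcp_pos: [0.2668, 0.568, 0.3472]
ee_rot: [[0.905, -0.424, 0.006], [-0.424, -0.905, 0.013], [-0.0, -0.014, -1.0]]
wrist_force: [0.8, 0.0, -0.3]
gripper_width: 1.005
gripper_force: 0.0
```

Call:
apply_moves --plan '[{"grip":1,"offset":[4.2,2.6,0],"spin":0.14},{"grip":1,"offset":[8.4,5.2,0],"spin":0.28},{"grip":1,"offset":[12.6,7.8,0],"spin":0.42},{"grip":1,"offset":[16.8,10.4,0],"spin":0.56},{"grip":1,"offset":[21,13,0],"spin":0.7}]'

```text
time_s: 0.9
tcp_pos: [0.4008, 0.357, 0.3391]
ee_rot: [[0.414, -0.91, -0.0], [-0.91, -0.414, -0.0], [0.0, 0.001, -1.0]]
wrist_force: [0.8, -0.3, -0.2]
gripper_width: 0.999
gripper_force: 0.0
```

```bash
python3 go.py .48 .24 .34 180
```

```text
off cm [13.93 -2.36 -0.09] spin 0.427 | t 0.9 tcp [0.4008 0.357  0.3391] yawy -155.5 w 0.999 gf 0.0 F [ 0.8 -0.3 -0.2] j6 [ 59. -35.] Rz [-4.e-04 -3.e-04 -1.e+00]
```

Call:
apply_moves --plan '[{"grip":1,"offset":[4.6,-0.8,0],"spin":0.14},{"grip":1,"offset":[9.3,-1.6,0],"spin":0.28},{"grip":1,"offset":[13.9,-2.4,0],"spin":0.427},{"grip":1,"offset":[13.9,-2.4,0],"spin":0.427},{"grip":1,"offset":[13.9,-2.4,0],"spin":0.427}]'

```text
time_s: 1.4
tcp_pos: [0.4807, 0.2417, 0.339]
ee_rot: [[0.003, -1.0, -0.001], [-1.0, -0.003, -0.0], [0.0, 0.001, -1.0]]
wrist_force: [0.6, 0.6, -0.4]
gripper_width: 0.999
gripper_force: 0.0
```

```bash
python3 - <<'E'
from station import r
import cv2,numpy as np
c=r.capture("wrist");cv2.imwrite("pics/w1.png",c["img"]);np.savez("w1.npz",**c);print(c["mtx"],c["R"],c["t"],r.sense()["tcp_pos"])
E
python3 go.py .43 -.190 .34 180
```

```text
[[309.70691629   0.         320.61561508]
 [  0.         309.70691629 201.55737614]
 [  0.           0.           1.        ]] [[-0.99999434 -0.0027063   0.00199707]
 [-0.00202421  0.95845143  0.2852486 ]
 [-0.00268606  0.28524294 -0.95845149]] [ 0.48112558 -0.29202578  0.41526358] [0.48026604 0.2425534  0.33906658]
off cm [43.23  5.24 -0.09] spin 0.005 | t 1.45 tcp [0.4803 0.2426 0.3391] yawy -179.7 w 1.001 gf 0.0 F [ 1.1 -1.1  0.2] j6 [ 44. -44.] Rz [-7.e-04 -1.e-04 -1.e+00]
```

View pics/w1.png

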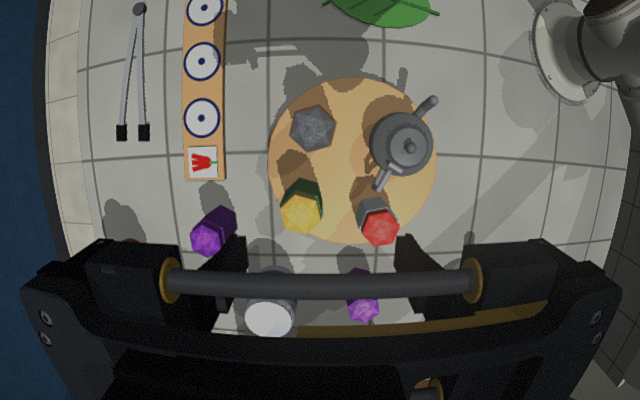

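Wrist view: dark lid (313,129), brass lid (300,213), red lid (381,228), marks 1–3 at (201,118),(201,62),(204,8), teapot (408,145). Now measure lids (both views) with yaws, and marks.

```bash
cat > meas.py <<'E'
from h import *
W=dict(np.load("w1.npz"));T=dict(np.load("top0.npz"))
def cont(c,box,lo,hi):
    x0,y0,x1,y1=box;m=cv2.inRange(cv2.cvtColor(c["img"][y0:y1,x0:x1],cv2.COLOR_BGR2HSV),lo,hi)
    m=cv2.morphologyEx(m,cv2.MORPH_OPEN,np.ones((3,3)));m=cv2.morphologyEx(m,cv2.MORPH_CLOSE,np.ones((5,5)))
    cs=cv2.findContours(m,cv2.RETR_EXTERNAL,cv2.CHAIN_APPROX_NONE)[0];k=max(cs,key=cv2.contourArea)
    return cv2.convexHull(k)[:,0]+[x0,y0]
def cen(h): M=cv2.moments(h.astype(np.float32));return M["m10"]/M["m00"],M["m01"]/M["m00"]
E
python3 - <<'E'
from meas import *
L={"large":(.14,(285,100,342,156),(270,185,302,212),((0,0,40),(180,70,125))),
"medium":(.12,(275,180,330,240),(228,178,262,212),((20,120,130),(35,255,255))),
"small":(.10,(355,200,405,250),(215,220,250,255),((0,150,110),(8,255,255)))}
for n,(z,bw,bt,rg) in L.items():
    hw=cont(W,bw,*rg);a=cen(hw);ht=cont(T,bt,*rg);b=cen(ht)
    X,e=tri(ray(W,*a,True),ray(T,*b))
    P=np.array([plane(W,*p,z,True)[:2] for p in hw]);r=cv2.minAreaRect((P*1000).astype(np.float32))
    print(n,np.round(a,1),np.round(b,1),"tri",X.round(4),round(e,4),"plane W",plane(W,*a,z,True).round(4),"T",plane(T,*b,z).round(4),"rect",np.round(r[0],1),np.round(r[1],1),round(r[2],1))
    Wp=[plane(T,*p,z)[:2] for p in ht];r=cv2.minAreaRect((np.array(Wp)*1000).astype(np.float32));print("   T rect",np.round(r[1],1),round(r[2],1))
nv=((100,60,20),(130,255,160))
for i,(bw,bt,bs) in enumerate((((178,95,225,142),(278,124,310,155),(335,240,370,270)),((178,40,225,85),(312,124,343,155),(302,250,334,280)),(None,(345,124,377,156),(267,262,300,292)),(None,(379,126,410,157),(231,274,265,304)))):
    b=cen(cont(T,bt,*nv));S=dict(np.load("scene0.npz"));s=cen(cont(S,bs,*nv));rs=[ray(T,*b),ray(S,*s)]
    if bw: a=cen(cont(W,bw,*nv));rs.append(ray(W,*a,True));print("W",plane(W,*a,.015,True).round(4))
    X,e=tri(*rs);print("mark",i+1,X.round(4),round(e,4),"T",plane(T,*b,.015).round(4),"S",plane(S,*s,.015).round(4))
E
```

```text
large [312.  128.8] [285.4 199.9] tri [0.4908 0.1818 0.1207] 0.0005 plane W [0.4904 0.1813 0.14  ] T [0.4891 0.1803 0.14  ] rect [490.4 181.4] [50.6 45.2] 76.3
   T rect [50.5 45.5] 0.0
medium [300.  213.9] [242.2 193.9] tri [0.5063 0.2873 0.1158] 0.0 plane W [0.506  0.2859 0.12  ] T [0.5059 0.2867 0.12  ] rect [506.1 286. ] [45.7 50.3] 13.4
   T rect [46.2 44.1] 89.9
small [380.4 228.4] [231.7 237.1] tri [0.4009 0.3137 0.0996] 0.0005 plane W [0.4007 0.3132 0.1   ] T [0.4013 0.314  0.1   ] rect [400.9 313. ] [45.  49.3] 41.2
   T rect [44.2 46.5] 0.7Traceback (most recent call last):
  File "<stdin>", line 13, in <module>
  File "meas.py", line 6, in cont
    cs=cv2.findContours(m,cv2.RETR_EXTERNAL,cv2.CHAIN_APPROX_NONE)[0];k=max(cs,key=cv2.contourArea)
                                                                        ~~~^^^^^^^^^^^^^^^^^^^^^^^^
ValueError: max() iterable argument is empty
```

Call:
apply_moves --plan '[{"grip":1,"offset":[5,0.6,0],"spin":0},{"grip":1,"offset":[10,1.2,0],"spin":0},{"grip":1,"offset":[15,1.8,0],"spin":0},{"grip":1,"offset":[20,2.4,0],"spin":0},{"grip":1,"offset":[24.8,3,0],"spin":0}]'

```text
time_s: 1.95
tcp_pos: [0.4509, -0.0057, 0.3397]
ee_rot: [[0.009, -1.0, 0.001], [-1.0, -0.009, 0.0], [-0.0, -0.001, -1.0]]
wrist_force: [2.0, -0.4, 0.4]
gripper_width: 0.998
gripper_force: 0.0
```

Call:
apply_moves --plan '[{"grip":1,"offset":[5,0.6,0],"spin":0},{"grip":1,"offset":[10,1.2,0],"spin":0},{"grip":1,"offset":[13,1.8,0],"spin":0},{"grip":1,"offset":[13,2.2,0],"spin":0},{"grip":1,"offset":[13,2.2,0],"spin":0}]'

```text
time_s: 2.45
tcp_pos: [0.43, -0.135, 0.3395]
ee_rot: [[0.006, -1.0, 0.0], [-1.0, -0.006, 0.0], [-0.0, -0.0, -1.0]]
wrist_force: [0.2, 0.7, -0.5]
gripper_width: 0.998
gripper_force: 0.0
```

```bash
python3 - <<'E'
from station import r
import cv2,numpy as np
c=r.capture("wrist");cv2.imwrite("pics/w2.png",c["img"]);np.savez("w2.npz",**c)
W=np.load("w1.npz")["img"];h=cv2.cvtColor(W,cv2.COLOR_BGR2HSV);print(h[118,186:202].tolist())
E
python3 go.py .43 -.190 .34 180
```

```text
[[105, 16, 157], [60, 1, 186], [40, 4, 183], [60, 1, 181], [90, 1, 180], [0, 0, 181], [45, 3, 183], [45, 3, 182], [60, 1, 181], [45, 3, 184], [40, 4, 181], [110, 15, 156], [116, 78, 108], [114, 176, 81], [116, 192, 81], [116, 183, 81]]
off cm [ 5.55  0.07 -0.05] spin 0.007 | t 2.5 tcp [ 0.4304 -0.1345  0.3395] yawy -179.6 w 1.001 gf 0.0 F [-0.5  0.5  0.1] j6 [ 3. -3.] Rz [ 3.e-04  4.e-04 -1.e+00]
```

View pics/w2.png

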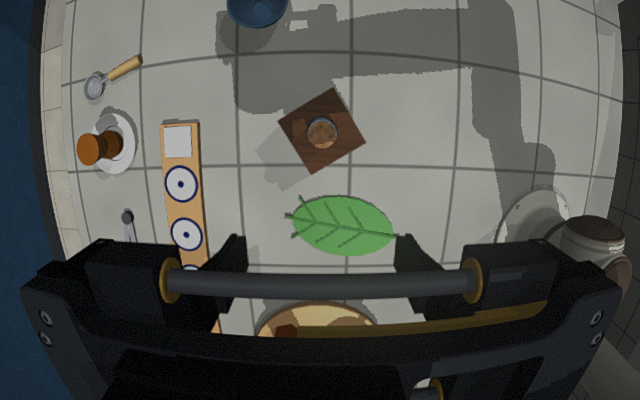

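Wrist view: cork (322,132) in the block, marks 4 (181,184) and 3 (187,234), white tile (177,141). Measure tube and marks across views.

```bash
python3 - <<'E'
from meas import *
V=dict(np.load("w2.npz"));S=dict(np.load("scene0.npz"))
def ring(c,u,v,q=26):
    x0,y0=u-q,v-q;H=cv2.cvtColor(c["img"][y0:y0+2*q,x0:x0+2*q],cv2.COLOR_BGR2HSV)
    m=cv2.inRange(H,(100,60,0),(130,255,200));cs=cv2.findContours(m,cv2.RETR_EXTERNAL,cv2.CHAIN_APPROX_NONE)[0]
    k=max(cs,key=lambda k:cv2.contourArea(cv2.convexHull(k)));(x,y),ax,_=cv2.fitEllipse(cv2.convexHull(k));return (x+x0,y+y0),np.round(ax,1)
for n,W0 in ((1,((W,201,118,26),)),(2,((W,201,62,26),)),(3,((V,187,234,22),)),(4,((V,181,184,24),))):
    o=[]
    for c,u,v,q in W0: p,ax=ring(c,u,v,q);o.append((ray(c,*p,True),plane(c,*p,.015,True).round(4),ax))
    t=[(294,139),(327,139),(361,140),(394,141)][n-1];p,ax=ring(T,*t,16);X,e=tri(o[0][0],ray(T,*p))
    print("mark",n,"tri",X.round(4),round(e,4),"W",o[0][1:],"T",plane(T,*p,.015).round(4),ax)
hw=cont(V,(304,112,342,150),(5,90,110),(25,190,255));p=cen(hw);q=cen(cont(T,(428,212,455,238),(5,80,90),(25,255,255)))
P=np.array([plane(V,*k,.155,True)[:2] for k in hw]);print("cork",p,tri(ray(V,*p,True),ray(T,*q)),plane(V,*p,.155,True),plane(T,*q,.155),cv2.minEnclosingCircle((P*1000).astype(np.float32)))
E
python3 go.py .43 -.190 .34 180
```

```text
off cm [ 5.55  0.07 -0.05] spin 0.007 | t 2.5 tcp [ 0.4304 -0.1345  0.3395] yawy -179.6 w 1.001 gf 0.0 F [-0.5  0.5  0.1] j6 [ 3. -3.] Rz [ 3.e-04  4.e-04 -1.e+00]Traceback (most recent call last):
  File "<stdin>", line 10, in <module>
  File "<stdin>", line 6, in ring
cv2.error: OpenCV(4.12.0) /io/opencv/modules/imgproc/src/shapedescr.cpp:361: error: (-201:Incorrect size of input array) There should be at least 5 points to fit the ellipse in function 'fitEllipseNoDirect'
```

```bash
cat > m2.py <<'E'
from meas import *
V=dict(np.load("w2.npz"));S=dict(np.load("scene0.npz"))
def ring(c,u,v,q=26):
    x0,y0=u-q,max(v-q,0);I=c["img"][y0:v+q,x0:x0+2*q].astype(int)
    m=((I[...,0]-I[...,2]>15)&(I[...,2]<150)).astype(np.uint8);cs=cv2.findContours(m,cv2.RETR_EXTERNAL,cv2.CHAIN_APPROX_NONE)[0]
    k=np.vstack(cs);(x,y),ax,_=cv2.fitEllipse(cv2.convexHull(k));return (x+x0,y+y0),np.round(ax,1)
E
python3 - <<'E'
from m2 import *
for n,W0 in ((1,(W,201,118,22)),(2,(W,201,62,22)),(3,(V,187,234,21)),(4,(V,181,184,21))):
    c,u,v,q=W0;p,ax=ring(c,u,v,q);t=[(294,139),(327,139),(361,140),(394,141)][n-1];b,bx=ring(T,*t,15);X,e=tri(ray(c,*p,True),ray(T,*b))
    print("mark",n,"tri",X.round(4),round(e,4),"W",plane(c,*p,.015,True).round(4),ax,"T",plane(T,*b,.015).round(4),bx)
hw=cont(V,(304,112,342,150),(5,90,110),(25,190,255));p=cen(hw);q=cen(cont(T,(428,212,455,238),(5,80,90),(25,255,255)))
P=np.array([plane(V,*k,.155,True)[:2] for k in hw]);print("cork",p,tri(ray(V,*p,True),ray(T,*q)),plane(V,*p,.155,True),plane(T,*q,.155),cv2.minEnclosingCircle((P*1000).astype(np.float32)))
E
```

```text
mark 1 tri [0.6686 0.1655 0.0093] 0.0003 W [0.6663 0.1651 0.015 ] [35.9 39.3] T [0.6674 0.1656 0.015 ] [21.7 22. ]
mark 2 tri [0.6661 0.075  0.012 ] 0.0004 W [0.6646 0.0752 0.015 ] [34.9 39.6] T [0.6657 0.0754 0.015 ] [21.6 21.8]
mark 3 tri [ 0.6638 -0.0148  0.0142] 0.0002 W [ 0.6632 -0.015   0.015 ] [28.8 35.2] T [ 0.6638 -0.0147  0.015 ] [21.6 21.8]
mark 4 tri [ 0.6626 -0.1048  0.0133] 0.0005 W [ 0.6613 -0.105   0.015 ] [31.7 37. ] T [ 0.6626 -0.1047  0.015 ] [21.5 21.7]
cork (323.358024691358, 145.1763668430335) (array([ 0.42855477, -0.18187051,  0.18498823]), np.float64(0.0006084727596554458)) [ 0.42763391 -0.17869584  0.155     ] [ 0.43024398 -0.19051144  0.155     ] ((427.5062255859375, -180.49359130859375), 9.325440406799316)
```

```bash
python3 - <<'E'
from m2 import *
g=cv2.resize(V["img"][105:160,295:350],None,fx=4,fy=4,interpolation=cv2.INTER_CUBIC)
C=cv2.HoughCircles(cv2.medianBlur(cv2.cvtColor(g,cv2.COLOR_BGR2GRAY),5),cv2.HOUGH_GRADIENT,2,40,param1=80,param2=20,minRadius=40,maxRadius=75)
print(C)
for x,y,rr in C[0][:3]: print(plane(V,295+x/4-.4,105+y/4-.4,.155,True),rr/4)
x,y,rr=C[0][0];cv2.circle(g,(int(x),int(y)),int(rr),(0,255,0),1);cv2.imwrite("pics/cork.png",cv2.convertScaleAbs(g,alpha=2))
print(plane(V,322,132,.155,True))
E
```

```text
[[[109.  115.   58.6]]]
[ 0.42929542 -0.1912273   0.155     ] 14.65
[ 0.42914702 -0.19265487  0.155     ]
```

View pics/cork.png

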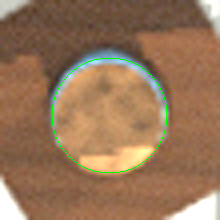

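The circle sits on the cork (109,115 in crop), giving tube axis (0.4295, −0.191).

Call:
apply_moves --plan '[{"grip":1,"offset":[4,0.1,0],"spin":0.007},{"grip":1,"offset":[5.65,0.1,-1],"spin":0.007},{"grip":1,"offset":[5.65,0.1,4],"spin":0.007},{"grip":1,"offset":[5.65,0.1,9],"spin":0.007},{"grip":1,"offset":[5.65,0.1,13],"spin":0.007}]'

```text
time_s: 3.0
tcp_pos: [0.4294, -0.1902, 0.2073]
ee_rot: [[0.001, -1.0, -0.001], [-1.0, -0.001, 0.001], [-0.001, 0.001, -1.0]]
wrist_force: [0.6, -0.9, 0.7]
gripper_width: 0.999
gripper_force: 0.0
```

```bash
python3 go.py .4297 -.191 .128 180
```

```text
off cm [ 0.08 -0.04  7.93] spin 0.001 | t 3.0 tcp [ 0.4294 -0.1902  0.2073] yawy -180.0 w 0.999 gf 0.0 F [ 0.6 -0.9  0.7] j6 [-4.  4.] Rz [-8.e-04  8.e-04 -1.e+00]
```

Call:
apply_moves --plan '[{"grip":1,"offset":[0.1,0,4],"spin":0},{"grip":1,"offset":[0.1,0,7],"spin":0},{"grip":1,"offset":[0.1,0,7.8],"spin":0},{"grip":1,"offset":[0.1,0,7.9],"spin":0},{"grip":1,"offset":[0.1,0,7.9],"spin":0}]'

```text
time_s: 3.5
tcp_pos: [0.4311, -0.1926, 0.1319]
ee_rot: [[-0.0, -1.0, 0.003], [-1.0, 0.0, -0.001], [0.001, -0.003, -1.0]]
wrist_force: [-0.3, 0.4, -0.3]
gripper_width: 1.001
gripper_force: 0.0
```

Call:
apply_moves --plan '[{"grip":0.6,"offset":[0,0,0],"spin":0},{"grip":0.4,"offset":[0,0,0],"spin":0},{"grip":0.25,"offset":[0,0,0],"spin":0},{"grip":0.2,"offset":[0,0,0],"spin":0},{"grip":0.2,"offset":[0,0,0],"spin":0}]'

```text
time_s: 4.0
tcp_pos: [0.4296, -0.1932, 0.1308]
ee_rot: [[-0.002, -1.0, 0.001], [-1.0, 0.002, -0.0], [0.0, -0.001, -1.0]]
wrist_force: [-0.5, -0.1, 0.7]
gripper_width: 0.634
gripper_force: 0.0
```

Call:
apply_moves --plan '[{"grip":0.3,"offset":[-0.1,0,0.3],"spin":0},{"grip":0.2,"offset":[-0.1,0,0.3],"spin":0},{"grip":0.2,"offset":[-0.1,0,0.3],"spin":0},{"grip":0.2,"offset":[-0.1,0,0.3],"spin":0},{"grip":0.2,"offset":[-0.1,0,0.3],"spin":0}]'

```text
time_s: 4.5
tcp_pos: [0.4294, -0.192, 0.1273]
ee_rot: [[-0.002, -1.0, -0.0], [-1.0, 0.002, 0.0], [-0.0, 0.0, -1.0]]
wrist_force: [0.4, 0.3, -0.7]
gripper_width: 0.361
gripper_force: 30.0
```

```bash
python3 go.py .4297 -.191 .128 180
```

```text
off cm [-0.1  -0.03 -0.07] spin -0.002 | t 4.5 tcp [ 0.4294 -0.192   0.1273] yawy 179.9 w 0.361 gf 30.0 F [ 0.4  0.3 -0.7] j6 [-4.  4.] Rz [-5.e-04  1.e-04 -1.e+00]
```

Gripped (31.4 mm). Lift straight.

Call:
apply_moves --plan '[{"grip":0.2,"offset":[0,0,-1.5],"spin":0},{"grip":0.2,"offset":[0,0,-4],"spin":0},{"grip":0.2,"offset":[0,0,-7],"spin":0},{"grip":0.2,"offset":[0,0,-10],"spin":0},{"grip":0.2,"offset":[0,0,-12],"spin":0}]'

```text
time_s: 5.0
tcp_pos: [0.4299, -0.1922, 0.2496]
ee_rot: [[-0.002, -1.0, 0.003], [-1.0, 0.002, -0.0], [0.0, -0.003, -1.0]]
wrist_force: [0.7, 0.2, -1.6]
gripper_width: 0.36
gripper_force: 30.0
```

```bash
python3 go.py .667 .1653 .25 180
```

```text
off cm [-35.79 -23.64   0.  ] spin -0.002 | t 5.0 tcp [ 0.4299 -0.1922  0.2496] yawy 179.9 w 0.36 gf 30.0 F [ 0.7  0.2 -1.6] j6 [-4.  4.] Rz [ 2.5e-03 -4.0e-04 -1.0e+00]
```

Call:
apply_moves --plan '[{"grip":0.2,"offset":[-2,-1.3,0],"spin":0},{"grip":0.2,"offset":[-5.5,-3.6,0],"spin":0},{"grip":0.2,"offset":[-9.5,-6.3,0],"spin":0},{"grip":0.2,"offset":[-13.5,-8.9,0],"spin":0},{"grip":0.2,"offset":[-17.5,-11.6,0],"spin":0}]'

```text
time_s: 5.5
tcp_pos: [0.5463, -0.0157, 0.2474]
ee_rot: [[-0.002, -1.0, -0.001], [-1.0, 0.002, 0.0], [-0.0, 0.001, -1.0]]
wrist_force: [1.9, -0.8, -2.0]
gripper_width: 0.356
gripper_force: 30.0
```

Call:
apply_moves --plan '[{"grip":0.2,"offset":[-4,-2.6,0],"spin":0},{"grip":0.2,"offset":[-8,-5.3,0],"spin":0},{"grip":0.2,"offset":[-12,-8,0],"spin":0},{"grip":0.2,"offset":[-15.5,-10.3,0],"spin":0},{"grip":0.2,"offset":[-17.5,-11.6,0],"spin":0}]'

```text
time_s: 6.0
tcp_pos: [0.6632, 0.1604, 0.2459]
ee_rot: [[-0.0, -1.0, -0.001], [-1.0, 0.0, -0.0], [0.0, 0.001, -1.0]]
wrist_force: [0.6, -0.6, -1.9]
gripper_width: 0.358
gripper_force: 30.0
```

```bash
python3 go.py .667 .1653 .14 180
```

```text
off cm [-0.49 -0.39 10.58] spin -0.0 | t 6.0 tcp [0.6632 0.1604 0.2459] yawy 180.0 w 0.358 gf 30.0 F [ 0.6 -0.6 -1.9] j6 [ 27. -27.] Rz [-1.4e-03 -2.0e-04 -1.0e+00]
```

Call:
apply_moves --plan '[{"grip":0.2,"offset":[-0.5,-0.4,2],"spin":0},{"grip":0.2,"offset":[-0.5,-0.4,5],"spin":0},{"grip":0.2,"offset":[-0.5,-0.4,8],"spin":0},{"grip":0.2,"offset":[-0.5,-0.4,10],"spin":0},{"grip":0.2,"offset":[-0.5,-0.4,10.2],"spin":0}]'

```text
time_s: 6.5
tcp_pos: [0.6639, 0.1617, 0.141]
ee_rot: [[-0.003, -1.0, -0.008], [-1.0, 0.003, -0.003], [0.003, 0.008, -1.0]]
wrist_force: [-0.5, -0.8, -3.1]
gripper_width: 0.358
gripper_force: 30.0
```

```bash
python3 - <<'E'
from station import r
import cv2,numpy as np
for n in("scene","top"):
    c=r.capture(n);np.savez(f"{n}1.npz",**c)
s=np.load("scene1.npz")["img"][200:290,300:420];t=np.load("top1.npz")["img"][90:180,240:360]
cv2.imwrite("pics/p1.png",np.vstack([cv2.resize(a,None,fx=3.2,fy=3.2,interpolation=2) for a in (s,t)]))
E
python3 go.py .667 .1653 .128 180
```

```text
off cm [-0.3  -0.07  1.71] spin -0.002 | t 6.6 tcp [0.6663 0.1623 0.1451] yawy 179.9 w 0.361 gf 30.0 F [ 0.4  0.6 -1. ] j6 [ 27. -27.] Rz [-1.e-03 -9.e-04 -1.e+00]
```

View pics/p1.png

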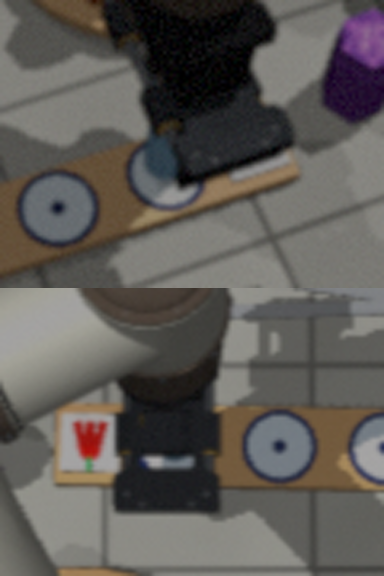

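Gripper holds the tube over mark 1 (ring just visible at (165,465) beneath). Lower gently.

Call:
apply_moves --plan '[{"grip":0.2,"offset":[-0.2,-0.1,0.8],"spin":0},{"grip":0.2,"offset":[-0.2,-0.1,1.3],"spin":0},{"grip":0.2,"offset":[-0.2,-0.1,1.5],"spin":0},{"grip":0.2,"offset":[-0.2,-0.1,1.5],"spin":0},{"grip":0.2,"offset":[-0.2,-0.1,1.5],"spin":0}]'

```text
time_s: 7.1
tcp_pos: [0.6674, 0.1645, 0.1309]
ee_rot: [[-0.002, -1.0, 0.001], [-1.0, 0.002, 0.0], [-0.0, -0.001, -1.0]]
wrist_force: [0.3, -0.1, -0.8]
gripper_width: 0.358
gripper_force: 30.0
```

Call:
apply_moves --plan '[{"grip":0.2,"offset":[0,0,0.1],"spin":0},{"grip":0.2,"offset":[0,0,0.1],"spin":0}]'

```text
time_s: 7.3
tcp_pos: [0.6673, 0.1645, 0.1297]
ee_rot: [[-0.002, -1.0, 0.0], [-1.0, 0.002, 0.0], [-0.0, -0.0, -1.0]]
wrist_force: [-0.7, -0.9, -2.1]
gripper_width: 0.356
gripper_force: 30.0
```

Call:
apply_moves --plan '[{"grip":0.2,"offset":[0,0,0.1],"spin":0},{"grip":0.2,"offset":[0,0,0.1],"spin":0},{"grip":0.2,"offset":[0,0,0.1],"spin":0}]'

```text
time_s: 7.6
tcp_pos: [0.6672, 0.1645, 0.1285]
ee_rot: [[-0.002, -1.0, -0.0], [-1.0, 0.002, -0.0], [0.0, 0.0, -1.0]]
wrist_force: [0.9, 0.7, -1.6]
gripper_width: 0.359
gripper_force: 30.0
```

Call:
apply_moves --plan '[{"grip":0.2,"offset":[0,0,0.1],"spin":0},{"grip":0.2,"offset":[0,0,0.1],"spin":0},{"grip":0.2,"offset":[0,0,0.1],"spin":0}]'

```text
time_s: 7.9
tcp_pos: [0.6672, 0.1645, 0.1275]
ee_rot: [[-0.002, -1.0, -0.0], [-1.0, 0.002, -0.0], [0.0, 0.0, -1.0]]
wrist_force: [0.7, -0.6, -1.4]
gripper_width: 0.358
gripper_force: 30.0
```

Call:
apply_moves --plan '[{"grip":0.2,"offset":[0,0,0.1],"spin":0},{"grip":0.2,"offset":[0,0,0.1],"spin":0},{"grip":0.2,"offset":[0,0,0.1],"spin":0}]'

```text
time_s: 8.2
tcp_pos: [0.6674, 0.1645, 0.1274]
ee_rot: [[-0.002, -1.0, 0.001], [-1.0, 0.002, 0.0], [-0.0, -0.001, -1.0]]
wrist_force: [-1.3, 0.1, 2.7]
gripper_width: 0.355
gripper_force: 30.0
```

Contact. Release and rise.

Call:
apply_moves --plan '[{"grip":0.45,"offset":[0,0,-0.05],"spin":0},{"grip":0.55,"offset":[0,0,-0.05],"spin":0},{"grip":0.8,"offset":[0,0,-0.05],"spin":0},{"grip":1,"offset":[0,0,-0.05],"spin":0},{"grip":1,"offset":[0,0,-0.05],"spin":0}]'

```text
time_s: 8.7
tcp_pos: [0.6673, 0.1645, 0.1268]
ee_rot: [[-0.002, -1.0, -0.0], [-1.0, 0.002, -0.0], [0.0, 0.0, -1.0]]
wrist_force: [1.2, 0.4, -0.8]
gripper_width: 0.726
gripper_force: 0.0
```

Call:
apply_moves --plan '[{"grip":1,"offset":[0,0,-2],"spin":0},{"grip":1,"offset":[0,0,-6],"spin":0},{"grip":1,"offset":[0,0,-11],"spin":0},{"grip":1,"offset":[0,0,-15],"spin":0}]'

```text
time_s: 9.1
tcp_pos: [0.6676, 0.1644, 0.28]
ee_rot: [[-0.002, -1.0, 0.002], [-1.0, 0.002, 0.0], [-0.0, -0.002, -1.0]]
wrist_force: [0.8, 0.5, 0.8]
gripper_width: 0.988
gripper_force: 0.0
```

```bash
python3 go.py .4905 .1815 .22 166.3
```

```text
off cm [-1.68 17.73  5.96] spin 0.237 | t 9.1 tcp [0.6676 0.1644 0.28  ] yawy 179.9 w 0.988 gf 0.0 F [0.8 0.5 0.8] j6 [ 27. -27.] Rz [ 2.4e-03  3.0e-04 -1.0e+00]
```

```bash
python3 -c "
from m2 import *
for p,q in (((410,146),(278,248)),((433,101),(303,263)),((380,188),(256,238)),((374,142),(278,232))): print(plane(W,*p,.1,True).round(3),plane(T,*q,.1).round(3))"
```

```text
[0.368 0.202 0.1  ] [0.374 0.2   0.1  ]
[0.339 0.143 0.1  ] [0.337 0.139 0.1  ]
[0.405 0.258 0.1  ] [0.399 0.254 0.1  ]
[0.415 0.199 0.1  ] [0.413 0.201 0.1  ]
```

Call:
apply_moves --plan '[{"grip":0.75,"offset":[-0.4,4.5,0],"spin":0.06},{"grip":0.75,"offset":[-0.8,9,0],"spin":0.12},{"grip":0.75,"offset":[-1.2,13.5,0],"spin":0.18},{"grip":0.75,"offset":[-1.6,17.5,2],"spin":0.237},{"grip":0.75,"offset":[-1.6,17.7,5],"spin":0.237}]'

```text
time_s: 9.6
tcp_pos: [0.4875, 0.1812, 0.2294]
ee_rot: [[-0.235, -0.972, 0.004], [-0.972, 0.235, 0.004], [-0.005, -0.003, -1.0]]
wrist_force: [1.1, 0.5, 0.2]
gripper_width: 0.757
gripper_force: 0.0
```

```bash
python3 go.py .4905 .1815 .108 166.3
```

```text
off cm [-0.05 -0.25 12.14] spin 0.002 | t 9.6 tcp [0.4875 0.1812 0.2294] yawy 166.4 w 0.757 gf 0.0 F [1.1 0.5 0.2] j6 [ 38. -52.] Rz [ 0.0041  0.0038 -1.    ]
```

Call:
apply_moves --plan '[{"grip":0.75,"offset":[0,0,2],"spin":0},{"grip":0.75,"offset":[0,0,4],"spin":0},{"grip":0.75,"offset":[0,0,4],"spin":0}]'

```text
time_s: 9.9
tcp_pos: [0.4885, 0.1799, 0.1846]
ee_rot: [[-0.237, -0.971, -0.005], [-0.971, 0.237, -0.003], [0.004, 0.004, -1.0]]
wrist_force: [-0.9, -0.4, -0.2]
gripper_width: 0.747
gripper_force: 0.0
```

```bash
python3 go.py .4905 .1815 .108 166.3
```

```text
off cm [-0.23 -0.18  7.66] spin -0.0 | t 9.9 tcp [0.4885 0.1799 0.1846] yawy 166.3 w 0.747 gf 0.0 F [-0.9 -0.4 -0.2] j6 [ 38. -52.] Rz [-0.0051 -0.0029 -1.    ]
```

Call:
apply_moves --plan '[{"grip":0.75,"offset":[-0.15,-0.15,3],"spin":0},{"grip":0.75,"offset":[-0.15,-0.15,6],"spin":0},{"grip":0.75,"offset":[-0.15,-0.15,7.5],"spin":0},{"grip":0.75,"offset":[-0.15,-0.15,7.5],"spin":0},{"grip":0.75,"offset":[-0.15,-0.15,7.5],"spin":0}]'

```text
time_s: 10.4
tcp_pos: [0.4931, 0.1824, 0.1132]
ee_rot: [[-0.236, -0.972, 0.002], [-0.972, 0.236, 0.001], [-0.001, -0.002, -1.0]]
wrist_force: [0.1, 0.7, -0.1]
gripper_width: 0.748
gripper_force: 0.0
```

```bash
python3 go.py .4905 .1815 .108 166.3
```

```text
off cm [0.15 0.23 0.52] spin 0.001 | t 10.4 tcp [0.4931 0.1824 0.1132] yawy 166.3 w 0.748 gf 0.0 F [ 0.1  0.7 -0.1] j6 [ 38. -52.] Rz [ 1.7e-03  6.0e-04 -1.0e+00]
```

Call:
apply_moves --plan '[{"grip":0.75,"offset":[0.1,0.2,0.4],"spin":0},{"grip":0.65,"offset":[0.1,0.2,0.4],"spin":0},{"grip":0.55,"offset":[0.1,0.2,0.4],"spin":0},{"grip":0.4,"offset":[0.1,0.2,0.4],"spin":0},{"grip":0.4,"offset":[0.1,0.2,0.4],"spin":0}]'

```text
time_s: 10.9
tcp_pos: [0.4901, 0.1816, 0.1086]
ee_rot: [[-0.237, -0.972, 0.001], [-0.972, 0.237, 0.0], [-0.001, -0.001, -1.0]]
wrist_force: [-0.6, -0.1, 3.2]
gripper_width: 0.572
gripper_force: 30.0
```

Call:
apply_moves --plan '[{"grip":0.4,"offset":[0,0,0],"spin":0},{"grip":0.4,"offset":[0,0,0],"spin":0}]'

```text
time_s: 11.1
tcp_pos: [0.4901, 0.1816, 0.1086]
ee_rot: [[-0.237, -0.972, 0.001], [-0.972, 0.237, 0.0], [-0.0, -0.001, -1.0]]
wrist_force: [-1.7, -0.9, 5.0]
gripper_width: 0.573
gripper_force: 30.0
```

```bash
python3 go.py .6653 .0753 .2 180
```

```text
off cm [  6.18 -19.54  -9.13] spin -0.239 | t 11.1 tcp [0.4901 0.1816 0.1086] yawy 166.3 w 0.573 gf 30.0 F [-1.7 -0.9  5. ] j6 [ 38. -52.] Rz [ 7.e-04  3.e-04 -1.e+00]
```

Call:
apply_moves --plan '[{"grip":0.4,"offset":[0,0,-1],"spin":0},{"grip":0.4,"offset":[0,0,-3.5],"spin":0},{"grip":0.4,"offset":[0,0,-7],"spin":0},{"grip":0.4,"offset":[0,0,-10.5],"spin":0},{"grip":0.4,"offset":[0,0,-12],"spin":0}]'

```text
time_s: 11.6
tcp_pos: [0.4909, 0.1819, 0.2314]
ee_rot: [[-0.236, -0.972, 0.004], [-0.972, 0.236, 0.003], [-0.004, -0.004, -1.0]]
wrist_force: [0.2, -0.3, -2.8]
gripper_width: 0.571
gripper_force: 30.0
```

Call:
apply_moves --plan '[{"grip":0.4,"offset":[1,-3.2,0],"spin":-0.04},{"grip":0.4,"offset":[2.2,-7,0],"spin":-0.09},{"grip":0.4,"offset":[3.5,-11,0],"spin":-0.14},{"grip":0.4,"offset":[4.8,-15.2,0],"spin":-0.19},{"grip":0.4,"offset":[6,-19.2,0],"spin":-0.24}]'

```text
time_s: 12.1
tcp_pos: [0.663, 0.0765, 0.2271]
ee_rot: [[0.003, -1.0, -0.002], [-1.0, -0.003, -0.0], [0.0, 0.002, -1.0]]
wrist_force: [0.6, 2.0, -3.4]
gripper_width: 0.571
gripper_force: 30.0
```

```bash
python3 go.py .6653 .0753 .115 180
```

```text
off cm [ 0.12 -0.25 11.21] spin 0.003 | t 12.1 tcp [0.663  0.0765 0.2271] yawy -179.8 w 0.571 gf 30.0 F [ 0.6  2.  -3.4] j6 [ 20. -20.] Rz [-2.1e-03 -1.0e-04 -1.0e+00]
```

Call:
apply_moves --plan '[{"grip":0.4,"offset":[0.1,-0.2,3],"spin":0},{"grip":0.4,"offset":[0.1,-0.2,6.5],"spin":0},{"grip":0.4,"offset":[0.1,-0.2,9.5],"spin":0},{"grip":0.4,"offset":[0.1,-0.2,11],"spin":0},{"grip":0.4,"offset":[0.1,-0.2,11],"spin":0}]'

```text
time_s: 12.6
tcp_pos: [0.6617, 0.0759, 0.1137]
ee_rot: [[-0.0, -1.0, -0.009], [-1.0, 0.0, -0.002], [0.002, 0.009, -1.0]]
wrist_force: [0.5, -0.1, -3.6]
gripper_width: 0.575
gripper_force: 30.0
```

Call:
apply_moves --plan '[{"grip":0.4,"offset":[0,0,0.3],"spin":0},{"grip":0.4,"offset":[0,0,0.5],"spin":0},{"grip":0.4,"offset":[0,0,0.5],"spin":0},{"grip":0.4,"offset":[0,0,0.5],"spin":0}]'

```text
time_s: 13.0
tcp_pos: [0.6646, 0.0768, 0.1141]
ee_rot: [[0.001, -1.0, 0.002], [-1.0, -0.001, 0.001], [-0.001, -0.002, -1.0]]
wrist_force: [0.8, -0.6, -3.4]
gripper_width: 0.574
gripper_force: 30.0
```

```bash
python3 go.py .6653 .0753 .0936 180
```

```text
off cm [ 0.15 -0.07  2.05] spin 0.001 | t 13.0 tcp [0.6646 0.0768 0.1141] yawy -179.9 w 0.574 gf 30.0 F [ 0.8 -0.6 -3.4] j6 [ 20. -20.] Rz [ 1.6e-03  5.0e-04 -1.0e+00]
```

Call:
apply_moves --plan '[{"grip":0.4,"offset":[0.15,-0.05,0.8],"spin":0},{"grip":0.4,"offset":[0.15,-0.05,1.5],"spin":0},{"grip":0.4,"offset":[0.15,-0.05,1.8],"spin":0},{"grip":0.4,"offset":[0.15,-0.05,1.8],"spin":0},{"grip":0.4,"offset":[0.15,-0.05,1.8],"spin":0}]'

```text
time_s: 13.5
tcp_pos: [0.6648, 0.0752, 0.0948]
ee_rot: [[0.001, -1.0, -0.0], [-1.0, -0.001, -0.0], [0.0, 0.0, -1.0]]
wrist_force: [0.4, -0.1, -2.5]
gripper_width: 0.575
gripper_force: 30.0
```

Call:
apply_moves --plan '[{"grip":0.4,"offset":[0,0,0.1],"spin":0},{"grip":0.4,"offset":[0,0,0.15],"spin":0},{"grip":0.4,"offset":[0,0,0.15],"spin":0},{"grip":0.4,"offset":[0,0,0.15],"spin":0}]'

```text
time_s: 13.9
tcp_pos: [0.6648, 0.0752, 0.0937]
ee_rot: [[0.001, -1.0, 0.0], [-1.0, -0.001, 0.0], [-0.0, -0.0, -1.0]]
wrist_force: [0.5, 0.7, -1.2]
gripper_width: 0.572
gripper_force: 30.0
```

Call:
apply_moves --plan '[{"grip":0.4,"offset":[0,0,0.1],"spin":0},{"grip":0.4,"offset":[0,0,0.1],"spin":0},{"grip":0.4,"offset":[0,0,0.1],"spin":0}]'

```text
time_s: 14.2
tcp_pos: [0.6648, 0.0752, 0.0937]
ee_rot: [[0.001, -1.0, 0.001], [-1.0, -0.001, -0.0], [0.0, -0.001, -1.0]]
wrist_force: [-4.1, 0.6, 5.4]
gripper_width: 0.571
gripper_force: 30.0
```

Contact; release, then head for the medium jar.

Call:
apply_moves --plan '[{"grip":0.62,"offset":[0,0,-0.1],"spin":0},{"grip":0.7,"offset":[0,0,-0.1],"spin":0},{"grip":0.85,"offset":[0,0,-0.1],"spin":0},{"grip":0.85,"offset":[0,0,-0.1],"spin":0},{"grip":0.85,"offset":[0,0,-0.1],"spin":0}]'

```text
time_s: 14.7
tcp_pos: [0.6648, 0.0751, 0.0933]
ee_rot: [[0.001, -1.0, -0.0], [-1.0, -0.001, -0.0], [0.0, 0.0, -1.0]]
wrist_force: [0.1, -0.3, -0.2]
gripper_width: 0.825
gripper_force: 0.0
```

Call:
apply_moves --plan '[{"grip":0.85,"offset":[0,0,-2],"spin":0},{"grip":0.85,"offset":[0,0,-6],"spin":0},{"grip":0.85,"offset":[0,0,-11],"spin":0},{"grip":0.85,"offset":[0,0,-16],"spin":0},{"grip":0.85,"offset":[0,0,-18],"spin":0}]'

```text
time_s: 15.2
tcp_pos: [0.6667, 0.0753, 0.2804]
ee_rot: [[0.002, -1.0, 0.01], [-1.0, -0.002, 0.002], [-0.002, -0.01, -1.0]]
wrist_force: [-0.0, -0.2, -0.5]
gripper_width: 0.849
gripper_force: 0.0
```

```bash
python3 go.py .506 .2862 .24 193.4
```

```text
off cm [-21.11  16.08   3.9 ] spin -0.232 | t 15.2 tcp [0.6667 0.0753 0.2804] yawy -179.9 w 0.849 gf 0.0 F [-0.  -0.2 -0.5] j6 [ 20. -20.] Rz [ 0.0105  0.0016 -0.9999]
```

Call:
apply_moves --plan '[{"grip":0.75,"offset":[-4,3,0],"spin":-0.05},{"grip":0.75,"offset":[-8,6,0],"spin":-0.1},{"grip":0.75,"offset":[-12,9,0],"spin":-0.15},{"grip":0.75,"offset":[-16,12.2,0],"spin":-0.2},{"grip":0.75,"offset":[-19.5,14.9,0],"spin":-0.232}]'

```text
time_s: 15.7
tcp_pos: [0.514, 0.2715, 0.2737]
ee_rot: [[0.233, -0.973, 0.0], [-0.973, -0.233, 0.0], [-0.0, -0.0, -1.0]]
wrist_force: [1.0, 1.3, 1.3]
gripper_width: 0.752
gripper_force: 0.0
```

Call:
apply_moves --plan '[{"grip":0.75,"offset":[-1.2,1.6,2],"spin":0},{"grip":0.75,"offset":[-1.2,1.6,5],"spin":0},{"grip":0.75,"offset":[-1.2,1.6,8],"spin":0},{"grip":0.75,"offset":[-1.2,1.6,10],"spin":0},{"grip":0.75,"offset":[-1.2,1.6,10],"spin":0}]'

```text
time_s: 16.2
tcp_pos: [0.4955, 0.2768, 0.1704]
ee_rot: [[0.231, -0.973, -0.005], [-0.973, -0.231, -0.004], [0.003, 0.006, -1.0]]
wrist_force: [-0.3, -0.1, -0.2]
gripper_width: 0.75
gripper_force: 0.0
```

```bash
python3 go.py .506 .2862 .091 193.4
```

```text
off cm [-0.69 -1.28  7.93] spin -0.001 | t 16.2 tcp [0.4955 0.2768 0.1704] yawy -166.7 w 0.75 gf 0.0 F [-0.3 -0.1 -0.2] j6 [ 46. -32.] Rz [-0.0054 -0.0043 -1.    ]
```

Call:
apply_moves --plan '[{"grip":0.75,"offset":[-0.6,-1.1,0],"spin":0},{"grip":0.75,"offset":[-0.6,-1.1,0],"spin":0},{"grip":0.75,"offset":[-0.6,-1.1,1],"spin":0},{"grip":0.75,"offset":[-0.6,-1.1,1],"spin":0}]'

```text
time_s: 16.6
tcp_pos: [0.5056, 0.2856, 0.1625]
ee_rot: [[0.23, -0.973, -0.002], [-0.973, -0.23, -0.001], [0.001, 0.002, -1.0]]
wrist_force: [-0.3, -0.1, -0.7]
gripper_width: 0.749
gripper_force: 0.0
```

```bash
python3 go.py .506 .2862 .091 193.4
```

```text
off cm [-0.05 -0.07  7.15] spin -0.002 | t 16.6 tcp [0.5056 0.2856 0.1625] yawy -166.7 w 0.749 gf 0.0 F [-0.3 -0.1 -0.7] j6 [ 45. -32.] Rz [-0.0022 -0.0012 -1.    ]
```

Call:
apply_moves --plan '[{"grip":0.75,"offset":[0,0,2.5],"spin":0},{"grip":0.75,"offset":[0,0,5],"spin":0},{"grip":0.75,"offset":[0,0,7],"spin":0},{"grip":0.75,"offset":[0,0,7],"spin":0},{"grip":0.75,"offset":[0,0,7],"spin":0}]'

```text
time_s: 17.1
tcp_pos: [0.5067, 0.2863, 0.094]
ee_rot: [[0.231, -0.973, 0.0], [-0.973, -0.231, -0.0], [0.0, -0.0, -1.0]]
wrist_force: [1.7, 0.5, 0.7]
gripper_width: 0.75
gripper_force: 0.0
```

Call:
apply_moves --plan '[{"grip":0.65,"offset":[0,0,0],"spin":0},{"grip":0.55,"offset":[0,0,0],"spin":0},{"grip":0.4,"offset":[0,0,0],"spin":0},{"grip":0.4,"offset":[0,0,0],"spin":0},{"grip":0.4,"offset":[0,0,0],"spin":0}]'

```text
time_s: 17.6
tcp_pos: [0.5067, 0.2866, 0.0946]
ee_rot: [[0.231, -0.973, 0.001], [-0.973, -0.231, 0.001], [-0.0, -0.001, -1.0]]
wrist_force: [-3.0, 0.3, 6.3]
gripper_width: 0.57
gripper_force: 30.0
```

```bash
python3 go.py .6636 -.0148 .28 180
```

```text
off cm [ 32.95  -8.31 -18.54] spin 0.233 | t 17.6 tcp [0.5067 0.2866 0.0946] yawy -166.6 w 0.57 gf 30.0 F [-3.   0.3  6.3] j6 [ 45. -32.] Rz [ 9.e-04  7.e-04 -1.e+00]
```

Call:
apply_moves --plan '[{"grip":0.4,"offset":[0,0,-1],"spin":0},{"grip":0.4,"offset":[0,0,-4.5],"spin":0},{"grip":0.4,"offset":[0,0,-9],"spin":0},{"grip":0.4,"offset":[0,0,-13.5],"spin":0},{"grip":0.4,"offset":[0,0,-17.5],"spin":0}]'

```text
time_s: 18.1
tcp_pos: [0.5064, 0.2862, 0.2708]
ee_rot: [[0.231, -0.973, 0.0], [-0.973, -0.231, 0.001], [-0.0, -0.001, -1.0]]
wrist_force: [0.4, 0.6, -1.6]
gripper_width: 0.571
gripper_force: 30.0
```

Call:
apply_moves --plan '[{"grip":0.4,"offset":[3,-0.8,-0.5],"spin":0.03},{"grip":0.4,"offset":[7.5,-1.9,-1],"spin":0.07},{"grip":0.4,"offset":[12,-3,-1],"spin":0.12},{"grip":0.4,"offset":[16.5,-4.2,-1],"spin":0.16},{"grip":0.4,"offset":[21,-5.3,-1],"spin":0.2}]'

```text
time_s: 18.6
tcp_pos: [0.6068, 0.0927, 0.2783]
ee_rot: [[0.032, -0.999, -0.001], [-0.999, -0.032, 0.0], [-0.0, 0.001, -1.0]]
wrist_force: [0.4, 0.4, -2.2]
gripper_width: 0.576
gripper_force: 30.0
```

```bash
python3 go.py .6636 -.0148 .28 180
```

```text
off cm [10.92 -5.34 -0.18] spin 0.032 | t 18.6 tcp [0.6068 0.0927 0.2783] yawy -178.2 w 0.576 gf 30.0 F [ 0.4  0.4 -2.2] j6 [ 24. -22.] Rz [-8.e-04  2.e-04 -1.e+00]
```

Call:
apply_moves --plan '[{"grip":0.4,"offset":[4,-2,0],"spin":0.03},{"grip":0.4,"offset":[7.5,-3.7,0],"spin":0.032},{"grip":0.4,"offset":[10.2,-5,0],"spin":0.032},{"grip":0.4,"offset":[10.7,-5.2,2],"spin":0.032},{"grip":0.4,"offset":[10.7,-5.2,5],"spin":0.032}]'

```text
time_s: 19.1
tcp_pos: [0.6634, -0.0127, 0.2293]
ee_rot: [[-0.002, -1.0, 0.004], [-1.0, 0.002, 0.001], [-0.001, -0.004, -1.0]]
wrist_force: [0.3, 0.6, -3.2]
gripper_width: 0.569
gripper_force: 30.0
```

Call:
apply_moves --plan '[{"grip":0.4,"offset":[0,0,4],"spin":0},{"grip":0.4,"offset":[0,0,8],"spin":0},{"grip":0.4,"offset":[0,0,11],"spin":0},{"grip":0.4,"offset":[0,0,12],"spin":0},{"grip":0.4,"offset":[0,0,12],"spin":0}]'

```text
time_s: 19.6
tcp_pos: [0.6612, -0.0112, 0.1068]
ee_rot: [[0.001, -1.0, -0.004], [-1.0, -0.001, -0.001], [0.001, 0.004, -1.0]]
wrist_force: [1.0, 0.1, -1.4]
gripper_width: 0.572
gripper_force: 30.0
```

```bash
python3 go.py .6636 -.0148 .0796 180
```

```text
off cm [ 0.36 -0.25  2.72] spin 0.001 | t 19.6 tcp [ 0.6612 -0.0112  0.1068] yawy -179.9 w 0.572 gf 30.0 F [ 1.   0.1 -1.4] j6 [ 13. -13.] Rz [-4.e-03 -9.e-04 -1.e+00]
```

Call:
apply_moves --plan '[{"grip":0.4,"offset":[0.3,-0.15,1],"spin":0},{"grip":0.4,"offset":[0.3,-0.15,1.8],"spin":0},{"grip":0.4,"offset":[0.3,-0.15,1.8],"spin":0},{"grip":0.4,"offset":[0.3,-0.15,1.8],"spin":0}]'

```text
time_s: 20.0
tcp_pos: [0.6638, -0.014, 0.0911]
ee_rot: [[0.001, -1.0, 0.001], [-1.0, -0.001, 0.0], [-0.0, -0.001, -1.0]]
wrist_force: [-0.8, -0.2, -2.1]
gripper_width: 0.575
gripper_force: 30.0
```

```bash
python3 go.py .6636 -.0148 .0796 180
```

```text
off cm [0.08 0.03 1.15] spin 0.001 | t 20.0 tcp [ 0.6638 -0.014   0.0911] yawy -179.9 w 0.575 gf 30.0 F [-0.8 -0.2 -2.1] j6 [ 13. -13.] Rz [ 8.e-04  0.e+00 -1.e+00]
```

Call:
apply_moves --plan '[{"grip":0.4,"offset":[0.08,0,0.6],"spin":0},{"grip":0.4,"offset":[0.08,0,0.9],"spin":0},{"grip":0.4,"offset":[0.08,0,1.0],"spin":0},{"grip":0.4,"offset":[0.08,0,1.0],"spin":0},{"grip":0.4,"offset":[0.08,0,1.05],"spin":0}]'

```text
time_s: 20.5
tcp_pos: [0.6638, -0.0147, 0.0802]
ee_rot: [[0.001, -1.0, 0.0], [-1.0, -0.001, -0.0], [0.0, -0.0, -1.0]]
wrist_force: [0.4, 0.7, -2.3]
gripper_width: 0.571
gripper_force: 30.0
```

Call:
apply_moves --plan '[{"grip":0.4,"offset":[0,0,0.08],"spin":0},{"grip":0.4,"offset":[0,0,0.14],"spin":0},{"grip":0.4,"offset":[0,0,0.14],"spin":0}]'

```text
time_s: 20.8
tcp_pos: [0.6638, -0.0147, 0.0797]
ee_rot: [[0.001, -1.0, 0.001], [-1.0, -0.001, -0.0], [0.0, -0.001, -1.0]]
wrist_force: [-2.5, 1.1, 3.2]
gripper_width: 0.571
gripper_force: 30.0
```

Call:
apply_moves --plan '[{"grip":0.62,"offset":[0,0,-0.1],"spin":0},{"grip":0.7,"offset":[0,0,-0.1],"spin":0},{"grip":0.85,"offset":[0,0,-0.1],"spin":0},{"grip":0.85,"offset":[0,0,-0.1],"spin":0},{"grip":0.85,"offset":[0,0,-0.1],"spin":0}]'

```text
time_s: 21.3
tcp_pos: [0.6636, -0.0147, 0.0795]
ee_rot: [[0.001, -1.0, -0.0], [-1.0, -0.001, -0.0], [0.0, 0.0, -1.0]]
wrist_force: [-0.1, 0.2, -0.1]
gripper_width: 0.83
gripper_force: 0.0
```

Call:
apply_moves --plan '[{"grip":0.85,"offset":[0,0,-2],"spin":0},{"grip":0.85,"offset":[0,0,-6],"spin":0},{"grip":0.85,"offset":[0,0,-11],"spin":0},{"grip":0.85,"offset":[0,0,-16],"spin":0},{"grip":0.85,"offset":[0,0,-18],"spin":0}]'

```text
time_s: 21.8
tcp_pos: [0.6656, -0.0149, 0.2664]
ee_rot: [[0.002, -1.0, 0.01], [-1.0, -0.002, 0.0], [-0.0, -0.01, -1.0]]
wrist_force: [-0.4, -0.3, -0.2]
gripper_width: 0.848
gripper_force: 0.0
```

```bash
python3 go.py .4009 .3133 .25 161.2
```

```text
off cm [-32.86  26.44   1.37] spin 0.33 | t 21.8 tcp [ 0.6656 -0.0149  0.2664] yawy -179.9 w 0.848 gf 0.0 F [-0.4 -0.3 -0.2] j6 [ 13. -13.] Rz [ 1.040e-02  2.000e-04 -9.999e-01]
```

Call:
apply_moves --plan '[{"grip":0.75,"offset":[-3.8,3.1,0],"spin":0.05},{"grip":0.75,"offset":[-7.6,6.2,0],"spin":0.1},{"grip":0.75,"offset":[-11.4,9.3,0],"spin":0.15},{"grip":0.75,"offset":[-15.2,12.4,0],"spin":0.2},{"grip":0.75,"offset":[-19,15.3,0],"spin":0.25}]'

```text
time_s: 22.3
tcp_pos: [0.5089, 0.1762, 0.2598]
ee_rot: [[-0.249, -0.969, 0.0], [-0.969, 0.249, 0.0], [-0.0, -0.0, -1.0]]
wrist_force: [0.5, 1.4, 0.1]
gripper_width: 0.755
gripper_force: 0.0
```

```bash
python3 go.py .4009 .3133 .25 161.2
```

```text
off cm [-10.59  13.87   0.98] spin 0.077 | t 22.3 tcp [0.5089 0.1762 0.2598] yawy 165.6 w 0.755 gf 0.0 F [0.5 1.4 0.1] j6 [ 36. -51.] Rz [ 4.e-04  3.e-04 -1.e+00]
```

Call:
apply_moves --plan '[{"grip":0.75,"offset":[-3,4,0],"spin":0.03},{"grip":0.75,"offset":[-6,8,0],"spin":0.06},{"grip":0.75,"offset":[-9,11.8,0],"spin":0.077},{"grip":0.75,"offset":[-10.3,13.4,0],"spin":0.077},{"grip":0.75,"offset":[-10.3,13.4,0],"spin":0.077}]'

```text
time_s: 22.8
tcp_pos: [0.4044, 0.3099, 0.2599]
ee_rot: [[-0.316, -0.949, 0.0], [-0.949, 0.316, 0.001], [-0.001, -0.0, -1.0]]
wrist_force: [0.1, -0.4, -0.7]
gripper_width: 0.749
gripper_force: 0.0
```

```bash
python3 go.py .4009 .3133 .15 161.2
```

```text
off cm [-0.2   0.44 10.99] spin 0.007 | t 22.8 tcp [0.4044 0.3099 0.2599] yawy 161.6 w 0.749 gf 0.0 F [ 0.1 -0.4 -0.7] j6 [ 56. -74.] Rz [ 3.e-04  8.e-04 -1.e+00]
```

Call:
apply_moves --plan '[{"grip":0.75,"offset":[-0.2,0.4,3],"spin":0.007},{"grip":0.75,"offset":[-0.2,0.4,7],"spin":0.007},{"grip":0.75,"offset":[-0.2,0.4,10.5],"spin":0.007},{"grip":0.75,"offset":[-0.2,0.4,11.5],"spin":0.007},{"grip":0.75,"offset":[-0.2,0.4,11.5],"spin":0.007}]'

```text
time_s: 23.3
tcp_pos: [0.4029, 0.3101, 0.1436]
ee_rot: [[-0.328, -0.945, -0.002], [-0.945, 0.328, -0.003], [0.003, 0.001, -1.0]]
wrist_force: [0.2, 0.3, -0.1]
gripper_width: 0.752
gripper_force: 0.0
```

Call:
apply_moves --plan '[{"grip":0.75,"offset":[0,0,0],"spin":0}]'

```text
time_s: 23.4
tcp_pos: [0.404, 0.3117, 0.1461]
ee_rot: [[-0.327, -0.945, 0.002], [-0.945, 0.327, 0.002], [-0.002, -0.001, -1.0]]
wrist_force: [-0.1, 0.5, -0.3]
gripper_width: 0.75
gripper_force: 0.0
```

```bash
python3 go.py .4009 .3133 .083 161.2
```

```text
off cm [-0.03  0.35  6.31] spin -0.005 | t 23.4 tcp [0.404  0.3117 0.1461] yawy 160.9 w 0.75 gf 0.0 F [-0.1  0.5 -0.3] j6 [ 56. -75.] Rz [ 0.0021  0.0017 -1.    ]
```

Call:
apply_moves --plan '[{"grip":0.75,"offset":[0,0.3,2],"spin":0},{"grip":0.75,"offset":[0,0.3,4.5],"spin":0},{"grip":0.75,"offset":[0,0.3,6],"spin":0},{"grip":0.75,"offset":[0,0.3,6.2],"spin":0},{"grip":0.75,"offset":[0,0.3,6.2],"spin":0}]'

```text
time_s: 23.9
tcp_pos: [0.4008, 0.313, 0.0841]
ee_rot: [[-0.327, -0.945, 0.002], [-0.945, 0.327, 0.002], [-0.002, -0.001, -1.0]]
wrist_force: [0.3, -0.1, 0.0]
gripper_width: 0.75
gripper_force: 0.0
```

Call:
apply_moves --plan '[{"grip":0.65,"offset":[0,0,0],"spin":0},{"grip":0.55,"offset":[0,0,0],"spin":0},{"grip":0.4,"offset":[0,0,0],"spin":0},{"grip":0.4,"offset":[0,0,0],"spin":0},{"grip":0.4,"offset":[0,0,0],"spin":0}]'

```text
time_s: 24.4
tcp_pos: [0.4003, 0.3126, 0.0836]
ee_rot: [[-0.327, -0.945, 0.001], [-0.945, 0.327, 0.001], [-0.001, -0.001, -1.0]]
wrist_force: [-0.5, -0.1, 5.8]
gripper_width: 0.57
gripper_force: 30.0
```

```bash
python3 go.py .662 -.1048 .28 180
```

```text
off cm [ 30.88 -38.38 -19.66] spin -0.333 | t 24.4 tcp [0.4003 0.3126 0.0836] yawy 160.9 w 0.57 gf 30.0 F [-0.5 -0.1  5.8] j6 [ 56. -75.] Rz [ 0.0011  0.0012 -1.    ]
```

Call:
apply_moves --plan '[{"grip":0.4,"offset":[0,0,-1],"spin":0},{"grip":0.4,"offset":[0,0,-4.5],"spin":0},{"grip":0.4,"offset":[0,0,-9],"spin":0},{"grip":0.4,"offset":[0,0,-13.5],"spin":0},{"grip":0.4,"offset":[0,0,-17.5],"spin":0}]'

```text
time_s: 24.9
tcp_pos: [0.3997, 0.3117, 0.26]
ee_rot: [[-0.327, -0.945, 0.0], [-0.945, 0.327, 0.001], [-0.001, -0.0, -1.0]]
wrist_force: [0.4, 0.9, -3.4]
gripper_width: 0.574
gripper_force: 30.0
```

Call:
apply_moves --plan '[{"grip":0.4,"offset":[2,-2.5,-1],"spin":-0.03},{"grip":0.4,"offset":[4.8,-6,-1],"spin":-0.07},{"grip":0.4,"offset":[7.7,-9.6,-1],"spin":-0.1},{"grip":0.4,"offset":[10.6,-13.2,-1],"spin":-0.14},{"grip":0.4,"offset":[13.5,-16.8,-1],"spin":-0.18}]'

```text
time_s: 25.4
tcp_pos: [0.5147, 0.1278, 0.2676]
ee_rot: [[-0.15, -0.989, -0.001], [-0.989, 0.15, -0.0], [0.0, 0.001, -1.0]]
wrist_force: [0.2, 1.2, -2.3]
gripper_width: 0.57
gripper_force: 30.0
```

```bash
python3 go.py .662 -.1048 .28 180
```

```text
off cm [ 20.78 -18.06  -1.25] spin -0.151 | t 25.4 tcp [0.5147 0.1278 0.2676] yawy 171.3 w 0.57 gf 30.0 F [ 0.2  1.2 -2.3] j6 [ 31. -40.] Rz [-8.e-04 -0.e+00 -1.e+00]
```

Call:
apply_moves --plan '[{"grip":0.4,"offset":[3.6,-3.1,0],"spin":-0.03},{"grip":0.4,"offset":[7.2,-6.3,0],"spin":-0.06},{"grip":0.4,"offset":[10.8,-9.4,0],"spin":-0.09},{"grip":0.4,"offset":[14.4,-12.5,0],"spin":-0.12},{"grip":0.4,"offset":[17.5,-15.2,0],"spin":-0.15}]'

```text
time_s: 25.9
tcp_pos: [0.6384, -0.0688, 0.2671]
ee_rot: [[-0.003, -1.0, -0.002], [-1.0, 0.003, 0.0], [-0.0, 0.002, -1.0]]
wrist_force: [0.7, 1.0, -2.3]
gripper_width: 0.576
gripper_force: 30.0
```

Call:
apply_moves --plan '[{"grip":0.4,"offset":[2,-1.5,0],"spin":0},{"grip":0.4,"offset":[2.2,-1.8,3],"spin":0},{"grip":0.4,"offset":[2.2,-1.8,7],"spin":0},{"grip":0.4,"offset":[2.2,-1.8,10],"spin":0},{"grip":0.4,"offset":[2.2,-1.8,10],"spin":0}]'

```text
time_s: 26.4
tcp_pos: [0.6521, -0.0887, 0.1615]
ee_rot: [[-0.005, -1.0, -0.013], [-1.0, 0.005, 0.001], [-0.001, 0.013, -1.0]]
wrist_force: [-0.4, -0.3, -2.8]
gripper_width: 0.57
gripper_force: 30.0
```

```bash
python3 go.py .662 -.1048 .0686 180
```

```text
off cm [ 1.61 -1.12  9.28] spin -0.005 | t 26.4 tcp [ 0.6521 -0.0887  0.1615] yawy 179.7 w 0.57 gf 30.0 F [-0.4 -0.3 -2.8] j6 [ 6. -6.] Rz [-1.330e-02  6.000e-04 -9.999e-01]
```

Call:
apply_moves --plan '[{"grip":0.4,"offset":[1,-0.6,0],"spin":0},{"grip":0.4,"offset":[1.3,-0.65,0],"spin":0},{"grip":0.4,"offset":[1.3,-0.65,1.5],"spin":0},{"grip":0.4,"offset":[1.3,-0.65,3],"spin":0},{"grip":0.4,"offset":[1.3,-0.65,3],"spin":0}]'

```text
time_s: 26.9
tcp_pos: [0.6622, -0.1019, 0.1376]
ee_rot: [[-0.004, -1.0, -0.001], [-1.0, 0.004, 0.0], [-0.0, 0.001, -1.0]]
wrist_force: [-0.8, -0.7, -2.6]
gripper_width: 0.57
gripper_force: 30.0
```

```bash
python3 go.py .662 -.1048 .0686 180
```

```text
off cm [0.3  0.01 6.9 ] spin -0.004 | t 26.9 tcp [ 0.6622 -0.1019  0.1376] yawy 179.8 w 0.57 gf 30.0 F [-0.8 -0.7 -2.6] j6 [ 5. -5.] Rz [-1.e-03  4.e-04 -1.e+00]
```

Call:
apply_moves --plan '[{"grip":0.4,"offset":[0.3,0,2],"spin":0},{"grip":0.4,"offset":[0.3,0,4],"spin":0},{"grip":0.4,"offset":[0.3,0,5.5],"spin":0},{"grip":0.4,"offset":[0.3,0,6],"spin":0},{"grip":0.4,"offset":[0.3,0,6],"spin":0}]'

```text
time_s: 27.4
tcp_pos: [0.6627, -0.1047, 0.0778]
ee_rot: [[-0.003, -1.0, -0.0], [-1.0, 0.003, -0.0], [0.0, 0.0, -1.0]]
wrist_force: [0.2, -0.2, -1.2]
gripper_width: 0.572
gripper_force: 30.0
```

Call:
apply_moves --plan '[{"grip":0.4,"offset":[0,0,0],"spin":0},{"grip":0.4,"offset":[0,0,0],"spin":0}]'

```text
time_s: 27.6
tcp_pos: [0.6634, -0.1045, 0.079]
ee_rot: [[-0.003, -1.0, 0.002], [-1.0, 0.003, -0.0], [0.0, -0.002, -1.0]]
wrist_force: [0.3, 0.8, -2.2]
gripper_width: 0.572
gripper_force: 30.0
```

```bash
python3 go.py .662 -.1048 .0686 180
```

```text
off cm [0.03 0.14 1.04] spin -0.003 | t 27.6 tcp [ 0.6634 -0.1045  0.079 ] yawy 179.8 w 0.572 gf 30.0 F [ 0.3  0.8 -2.2] j6 [ 5. -5.] Rz [ 2.5e-03 -1.0e-04 -1.0e+00]
```

Call:
apply_moves --plan '[{"grip":0.4,"offset":[0.03,0.1,0.5],"spin":0},{"grip":0.4,"offset":[0.03,0.1,0.8],"spin":0},{"grip":0.4,"offset":[0.03,0.1,0.9],"spin":0},{"grip":0.4,"offset":[0.03,0.1,0.9],"spin":0},{"grip":0.4,"offset":[0.03,0.1,0.95],"spin":0}]'

```text
time_s: 28.1
tcp_pos: [0.6614, -0.1049, 0.0687]
ee_rot: [[-0.003, -1.0, -0.0], [-1.0, 0.003, -0.0], [0.0, 0.0, -1.0]]
wrist_force: [-2.2, 1.2, 4.0]
gripper_width: 0.571
gripper_force: 30.0
```

Call:
apply_moves --plan '[{"grip":0.4,"offset":[0,0,0.08],"spin":0},{"grip":0.4,"offset":[0,0,0.14],"spin":0},{"grip":0.4,"offset":[0,0,0.14],"spin":0}]'

```text
time_s: 28.4
tcp_pos: [0.6614, -0.1049, 0.0687]
ee_rot: [[-0.002, -1.0, 0.0], [-1.0, 0.002, -0.0], [0.0, -0.0, -1.0]]
wrist_force: [-4.1, 0.8, 7.4]
gripper_width: 0.571
gripper_force: 30.0
```

Contact; release, rise and pull back to look.

Call:
apply_moves --plan '[{"grip":0.62,"offset":[0,0,-0.15],"spin":0},{"grip":0.7,"offset":[0,0,-0.15],"spin":0},{"grip":0.85,"offset":[0,0,-0.15],"spin":0},{"grip":0.85,"offset":[0,0,-0.15],"spin":0},{"grip":0.85,"offset":[0,0,-0.15],"spin":0}]'

```text
time_s: 28.9
tcp_pos: [0.6615, -0.1049, 0.0679]
ee_rot: [[-0.003, -1.0, -0.0], [-1.0, 0.003, -0.0], [0.0, 0.0, -1.0]]
wrist_force: [-0.1, -0.2, -0.2]
gripper_width: 0.825
gripper_force: 0.0
```

Call:
apply_moves --plan '[{"grip":0.85,"offset":[0,0,-2],"spin":0},{"grip":0.85,"offset":[0,0,-6],"spin":0},{"grip":0.85,"offset":[0,0,-11],"spin":0},{"grip":0.85,"offset":[0,0,-16],"spin":0},{"grip":0.85,"offset":[0,0,-20],"spin":0}]'

```text
time_s: 29.4
tcp_pos: [0.662, -0.1051, 0.2718]
ee_rot: [[-0.003, -1.0, 0.003], [-1.0, 0.003, -0.0], [0.0, -0.003, -1.0]]
wrist_force: [1.3, -0.1, -0.3]
gripper_width: 0.85
gripper_force: 0.0
```

Call:
apply_moves --plan '[{"grip":0.85,"offset":[2,4.5,-2],"spin":0},{"grip":0.85,"offset":[4,9,-4],"spin":0},{"grip":0.85,"offset":[6,13.5,-4],"spin":0},{"grip":0.85,"offset":[8,18,-4],"spin":0},{"grip":0.85,"offset":[9,20,-4],"spin":0}]'

```text
time_s: 29.9
tcp_pos: [0.4579, -0.1951, 0.309]
ee_rot: [[-0.004, -1.0, 0.001], [-1.0, 0.004, 0.0], [-0.0, -0.001, -1.0]]
wrist_force: [0.4, -0.1, 0.0]
gripper_width: 0.851
gripper_force: 0.0
```

```bash
python3 - <<'E'
from station import r
import cv2,numpy as np
c={n:r.capture(n) for n in("scene","top")}
for n in c: np.savez(f"{n}9.npz",**c[n])
s=c["scene"]["img"][120:320,180:420];t=c["top"]["img"][90:290,200:440]
cv2.imwrite("pics/end.png",np.vstack([cv2.resize(a,(360*5//5*2//2+0,300),interpolation=2) for a in (s,t)]))
E
```

```text
(no output)
```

View pics/end.png

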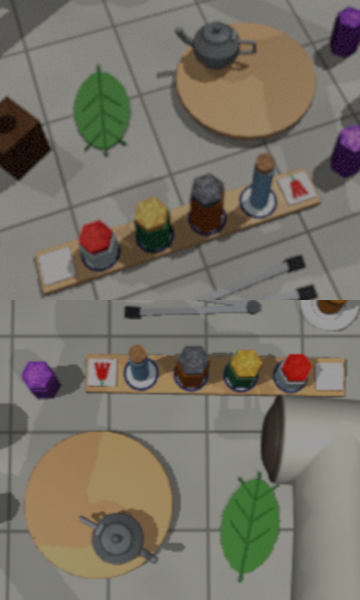

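All four stand upright in order: tube (258,185) next to the tulip (297,187), amber (207,205), green (153,225), red (98,245); the teapot is where it was. Quick centring check.

```bash
python3 - <<'E'
from m2 import *
T=dict(np.load("top9.npz"));S=dict(np.load("scene9.npz"))
for n,z,bx,rg,m in (("cork",.155,(282,110,302,134),((5,80,90),(25,255,255)),(.667,.1653)),("large",.125,(312,115,345,148),((0,0,30),(180,75,125)),(.6653,.0753)),("medium",.105,(345,115,378,150),((20,120,130),(35,255,255)),(.6636,-.0148)),("small",.085,(380,115,412,150),((0,150,110),(8,255,255)),(.662,-.1048))):
    p=cen(cont(T,bx,*rg));print(n,np.round(p,1),(plane(T,*p,z)[:2]*1000-np.array(m)*1000).round(1))
E
```

```text
cork [289.2 126.5] [-2.2  5.6]
large [328.1 125.2] [10.2  0.9]
medium [363.9 131.8] [0.2 0.1]
small [397.5 134.4] [-0.1  1.2]
```

```bash
python3 - <<'E'
from m2 import *
T=dict(np.load("top9.npz"));P=lambda c,X:(lambda q:(c["mtx"]@q)[:2]/q[2])(c["R"]@np.array(X)+c["t"])
S=dict(np.load("scene9.npz"))
def crop(c,x0,y0,w,h,circ):
    g=cv2.resize(c["img"][y0:y0+h,x0:x0+w],None,fx=8,fy=8,interpolation=2);g=cv2.convertScaleAbs(g,alpha=1.5)
    for X,Y,z,r in circ:
        k=np.array([(P(c,(X+r*np.cos(a),Y+r*np.sin(a),z))-[x0,y0]+.5)*8 for a in np.linspace(0,6.28,40)]).astype(int);cv2.polylines(g,[k],True,(0,255,0),1)
    return g
C=[(.667,.1653,.155,.0145),(.6653,.0753,.125,.0265),(.667,.1653,.015,.016)]
cv2.imwrite("pics/chk.png",np.vstack([crop(T,275,112,70,36,C),crop(S,310,215,70,38,C)]))
E
```

```text
(no output)
```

View pics/chk.png

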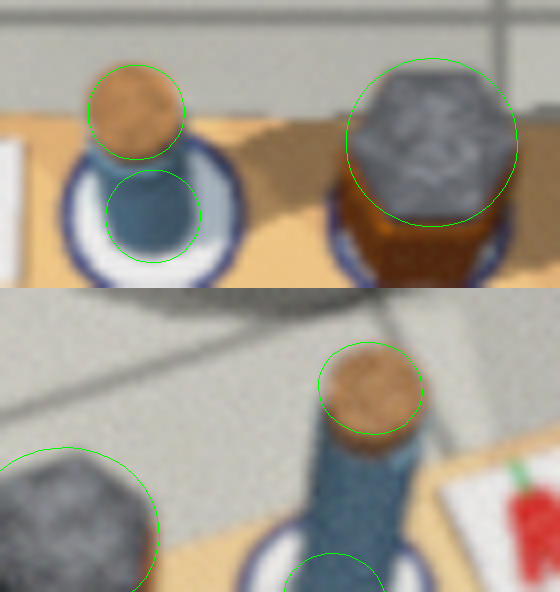

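The expected outlines match the cork (135,112) and the dark lid (432,142) to about a millimetre, so the earlier outliers came from bad masks. Hand in.

```bash
python3 -c "
from station import r
print(r.finish_job())"
```

```text
the job is handed in; nothing more can be done
None
```

The job is handed in, with no verdict returned: tube, large, medium and small jar stand upright in that order from the tulip tile, each within about 1–2 mm of its mark, with the teapot untouched, after about 30 s of robot time.

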